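# Raise the guard arm and load the mask box

### The arm

A 6-joint arm with a two-finger parallel gripper is mounted at the origin on the work surface; the furniture and walls round the work are solid. World frame = base frame: x ahead of the robot, y to its left, z up, the work surface at z = 0. Lengths are in mm, angles in rad, forces in N, time in s.
With the tool pointing down it reaches from about 350 to 850 mm from the base axis. Payload 8.1 kg.
Tool frame: the origin (TCP) lies on the centre line of the jaws, within the pads' length; the fingertips stand 25 mm ahead of it and the grasp point (between the pads) lies 6 mm ahead of it (r.finger_overhang is the distance from the TCP to the fingertips, in mm); z points along the fingers, y is the line along which they close (so a half turn about z gives the same grasp; the last joint's range is limited). The gripper opens to 93 mm and grips with 3 to 60 N. Pads are 15 mm wide; open, the fingers measure 128 mm over their backs; the gripper's body (75 mm by 188 mm) begins 65 mm behind the grasp point.
Start: joints at [-0.085, 0.13, 1.488, -0, 1.523, -0.085], TCP at [600.004, 0.022, 203.935] pointing down, gripper open.
Joint ranges: [-2.96, 2.96], [-0.89, 2.26], [0.02, 2.5], [-1.34, 4.48], [0, 2.73], [-2.66, 2.66]. Speed limits (rad/s): [2.39, 2.39, 2.79, 3.14, 3.14, 3.14].

### API

Orientations are given as a 3x3 rotation matrix whose columns are the frame's x, y, z axes.
In Python, from station import status, optics, r gives the robot as it stands.
- The arm moves only by the tool apply_moves, never from a script. Its argument "targets" is a list of rows, each an object of numbers: "dx", "dy", "dz": the shift along the tool's x, y, z as a fraction of full scale; "ax", "ay", "az": the turn, a rotation vector about the tool's x, y, z as a fraction of full scale. A call has 1 to 10 rows; each row is the pose to reach, as a shift and turn from the pose commanded when the call began, along the tool's axes at that moment, turning the shorter way round; what a row does not reach only later rows make up. Full scale, the value 1, is 0.1 m for a shift and 180 degrees for a turn. A row lasts 1/10 s, in which the tool goes at most 50 mm and 8.59 degrees, less where a joint would pass 70% of its speed; a pose out of reach is approached as far as the arm can. A call with a number of a shift or a turn outside -1 to 1 is refused whole. A call with a gripper value outside its range is refused whole. "claw" is the closure, from -1 (fully open) to 1 (shut), set as the call begins (left out, the last holds). The fingers move at their own pace and stop on an object; "force" is the grip in N (left out, the last holds). Time passes only in rows, so rows that repeat a pose let the fingers close. It gives the time, the measured TCP pose, the force, the opening and the grip force at its end, in the units of the state.
- status.sense(): the state, without advancing time (a new reading comes with each control period).
- optics.camera(name): name is "scene" or "side" or "wrist"; returns a dict with "img" (480x640x3 uint8, red, green, blue), "vertical_fov" (degrees; the focal length in pixels is half the picture's height over the tangent of half this angle, whatever the lens; pixels are square), "cx", "cy" (the principal point, pixels), "xyz" and "attitude" of the camera in the world. Camera axes: x right, y down, z forward; pixel columns grow to the right and rows downward; lengths in mm; the calibration is good to about 2 mm. A picture is of the moment at which its call begins. There is no depth.
- r.job_done(): hands the job in; it is judged then, once.
The state is a dict: "time_s": time; "q": joint angles; "joint_velocities": joint speeds; "effort": joint torques, N m; "tcp_pos": TCP position; "ee_rot": TCP orientation; "wrist_force": force on the tool from outside, world axes, zero at the start; "moment": the same for the moment, N m; "gripper_width": finger opening in mm; "finger_force": force on a finger pad.
Only numpy, scipy, OpenCV 4.12 (cv2) and the standard library are available. Lean on these libraries where they do the work, as an engineer would, in place of code of your own. Each camera call takes 0.05 s, during which the arm holds its last target. There are 200 camera calls.

### The job

First push the counterweighted guard arm of the loading station up past its balance point, so that it stays raised by itself. Then, leaving the guard up, push the flat mask box along the base plate, through the open gate and into the nest between the guides until it is home against the back stop. Only push: do not lift the mask box, and leave the other things standing where they are.

Things in the scene. Friction and masses are not known exactly. Their poses are not given: they have to be found in the camera images.
- station: Fixed loading station. Aluminium base plate, 400 mm wide (y -200 to 200), 200 mm deep (x -105 to 95), its top 6 mm above the bench. Origin: on the bench under the plate, midway across. Axes: x into the nest (away from the robot, turned by up to 0.2 rad), y left, z up. The guard arm crosses the mouth of the nest in the plane x = -5 mm.
- nest_seat (a point): Where the centre of the mask box's underside lies when the box is home: on the plate, 34 mm before the back stop's face, midway between two guides (inner faces at y = +-40 mm, from 28 mm before this point to the stop; flared lead-ins before them, opening to +-58 mm, begin 53 mm before it). Stop and guides stand 14 mm above the plate. Axes as the station.
- guard_arm (a joint): Angle of the guard arm: 0 = lowered, level, on its rest; 1.6 = raised, upright at its stop. Free, lightly damped hinge. Let go below the balance point (about 0.75 rad) it falls back; beyond that its counterweight carries it on to the stop and it stays there. Lifting it from level takes about 0.6 N at the push bar.
- guard_hinge (a point): Hinge point of the guard arm, on the tube's centre line, at station (-5, 155, 80) mm, z from the bench; axis = station x. This frame turns with the arm, tube along its -y. Right behind it a post, 44 mm wide, 100 mm tall; a rest, 80 mm tall, under the arm 39 mm right. A steel counterweight disc, 56 mm across, 24 mm thick, sits 34 mm above and 17 mm left of it when the arm is down.
- push_bar (a point): Middle of the guard arm's push bar, a steel rod 12 mm thick that sticks out 55 mm from the arm towards the robot, 250 mm from the hinge, near the arm's free end. Lowered, it lies at station (-40, -95, 80) mm, with 68 mm free under it. It swings up and left about the hinge. The arm itself is a 14 mm square tube, 267 mm long from the hinge.
- mask_box: Flat square grey and black photomask box, 67 x 67 mm, 17 mm tall, 0.1 kg or so, loose, slides on the base plate; at the start it lies on the plate in front of the gate, square to the nest within 0.15 rad. Origin: centre of its underside; z up, x towards the nest.
- lens_tube: black cylindrical lens tube, 31 mm across, 33 mm tall, loose, standing on the base plate near its front right corner. Bystander, to be left alone; origin at the centre of its underside.
- brown_vial: brown glass vial with black cap, 22 mm across, 52 mm tall, loose, standing on the base plate near its front left corner. Bystander, to be left alone; origin at the centre of its underside.
- wafer_carrier: flat round blue and black wafer carrier, 67 mm across, 14 mm tall, loose on the bench left of the base plate. Bystander, to be left alone; origin at the centre of its underside.
- tape_roll: roll of tan tape, 70 mm across, 24 mm tall, loose on the bench right of the base plate. Bystander, to be left alone; origin at the centre of its underside.
- resist_bottle: brown bottle, 61 mm across, 115 mm tall, loose on the bench left of the base plate, further back. Bystander, to be left alone; origin at the centre of its underside.
- post_holder: black post holder with a thumbscrew, 25 x 38 mm, 50 mm tall, loose on the bench right of the base plate, further back. Bystander, to be left alone; origin at the centre of its underside.
Not all that is in view belongs to the job. What is shaped like the mask_box but blue or turquoise is not meant.

How it is judged (in metres and radians):
On the way, in this order (a step that is already met when the one before it is completed fails the run):
1. the guard arm is raised to its stop (beyond 1.45 rad) while the mask box is still in front of the gate (value of joint guard_arm above 1.45 rad and x of mask_box in the frame of station below -0.035 m), for 0.3 s.
2. the mask box is home in the nest, with the guard arm up (x of mask_box in the frame of station between 0.041 and 0.052 m and y of mask_box in the frame of station between -0.01 and 0.01 m and z of mask_box in the frame of station below 0.01 m and angle between the x axis of mask_box and the x axis of station, either way round below 0.15 rad and value of joint guard_arm above 1.45 rad), for 0.2 s.
At the end, for the whole second after the job is handed in: The guard arm stays up at its stop by itself (beyond 1.45 rad) and the mask box lies flat and still on the plate in the nest: within 6 mm of the back stop, within 10 mm of the middle and within 0.15 rad of square (all of step 2 and linear speed of mask_box below 0.01 m/s); the robot touches nothing.
It fails at once if the mask box is lifted (its centre more than 10 mm off the plate) (z of mask_box in the frame of station above 0.016 m).
It fails at once if one of the bystanders is knocked over or shifted by more than 25 mm (distance of any of lens_tube, brown_vial, wafer_carrier, tape_roll, resist_bottle, post_holder from where it was at the start of the episode above 0.025 m or angle between any of lens_tube, brown_vial, wafer_carrier, tape_roll, resist_bottle, post_holder's own z axis and vertical above 0.5 rad).
It also fails if it takes over 61 s, if anything falls off the work surface, if the arm or the gripper's body presses on something with over 40 N, if the wrist force passes 120 N, or if a joint passes its speed limit or range.

## Working session

There is one attempt and no reset: what is moved stays moved. The work goes in short steps, Python scripts to look and compute and a tool call to move; the robot and the scene stay as the last step left them, time stands still between calls to the robot, and variables do not carry over. Pictures are saved under pics/ and viewed, at most 10 in all, crops included, and the job is handed in when it is done.

Besides the shell and the picture viewer there is one more tool, called after ">>>" as a command line: name --argument value ..., lists and objects as JSON in quotes. apply_moves: Moves the arm, as the interface text tells. Shift numbers are shares of 0.1 m and turn numbers shares of 180 degrees, none past 1 either way. Its arguments: {"type":"object","properties":{"targets":{"type":"array"},"claw":{"type":"number"},"force":{"type":"number"}},"required":["targets"]}

```bash
ls; mkdir -p pics; cat > h.py <<'E'
import numpy as np, cv2, pickle
from station import status, optics, r
def snap(n,f):
    c=optics.camera(n); cv2.imwrite(f'pics/{f}.png',c['img'][:,:,::-1]); pickle.dump(c,open(f'pics/{f}.pkl','wb')); return c
def load(f): return pickle.load(open(f'pics/{f}.pkl','rb'))
def foc(c): return 240/np.tan(np.radians(c['vertical_fov'])/2)
def ray(c,u,v):
    d=np.array(c['attitude'])@np.array([(u-c['cx'])/foc(c),(v-c['cy'])/foc(c),1]); return np.array(c['xyz']),d
def onz(c,u,v,z):
    o,d=ray(c,u,v); return o+d*(z-o[2])/d[2]
def proj(c,p):
    q=np.array(c['attitude']).T@(np.array(p)-np.array(c['xyz'])); return q[:2]/q[2]*foc(c)+[c['cx'],c['cy']]
E
python3 - <<'E'
from h import *
for n in ['scene','side','wrist']:
    c=snap(n,n+'0'); print(n,c['vertical_fov'],c['cx'],c['cy'],np.round(c['xyz']),np.round(c['attitude'],2).tolist(),[k for k in c])
print(status.sense())
E
```

```text
pics
scene 57.49820202420585 313.01320492523234 243.10988344313307 [ -14. -618.  583.] [[0.84, -0.27, 0.47], [-0.55, -0.44, 0.71], [0.01, -0.86, -0.52]] ['img', 'vertical_fov', 'cx', 'cy', 'xyz', 'attitude']
side 51.60677755953691 313.8485146358348 232.67040254585118 [ -86. -883.  589.] [[0.86, -0.23, 0.45], [-0.51, -0.38, 0.78], [-0.01, -0.9, -0.44]] ['img', 'vertical_fov', 'cx', 'cy', 'xyz', 'attitude']
wrist 63.32509354572416 318.3660968850223 231.70696722792707 [599.  72. 383.] [[1.0, 0.0, -0.0], [0.0, -0.97, -0.26], [-0.0, 0.26, -0.97]] ['img', 'vertical_fov', 'cx', 'cy', 'xyz', 'attitude']
{'time_s': 0.15, 'q': array([-8.54136516e-02,  1.30974241e-01,  1.48904009e+00,  6.10633137e-06,
        1.52296646e+00, -8.54098206e-02]), 'joint_velocities': array([ 0.00174858, -0.00257461, -0.00314443,  0.00082898,  0.00068855,
        0.00084016]), 'effort': array([ 8.59073725e-05, -5.60473788e+01, -4.92333663e+01,  7.68201635e-02,
        3.05504061e-02, -1.41810942e-04]), 'tcp_pos': array([5.99549757e+02, 5.51027394e-02, 2.03130433e+02]), 'ee_rot': array([[ 4.21329711e-06,  9.99999044e-01, -1.38255361e-03],
       [ 9.99999992e-01, -4.04117491e-06,  1.24498630e-04],
       [ 1.24492923e-04, -1.38255412e-03, -9.99999037e-01]]), 'wrist_force': array([-0.13801526,  0.28910192, -0.65224909]), 'moment': array([ 0.05036   , -0.02093243, -0.00710398]), 'finger_force': 0.0, 'gripper_width': 92.99479372759065}
```

View pics/scene0.png

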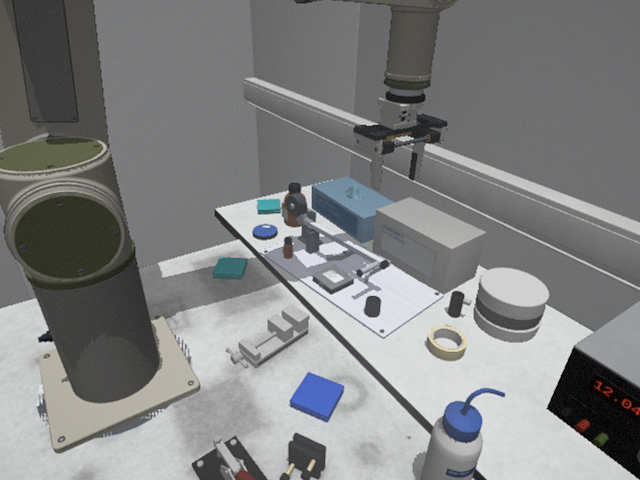

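View pics/wrist0.png

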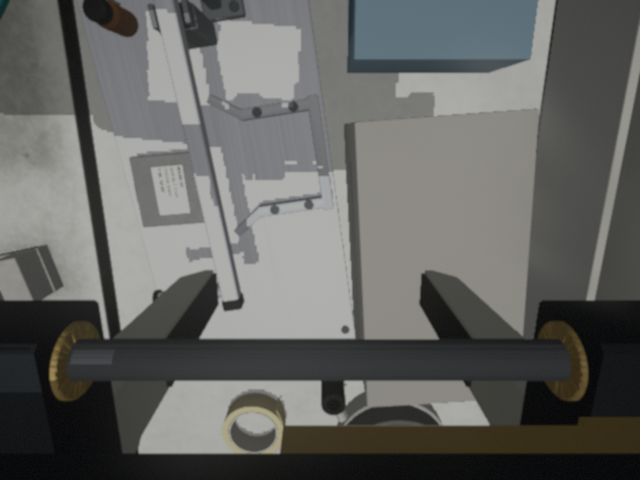

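The wrist view shows the guard tube from (165,8) to (233,300), the guides at (270,110) and (285,205), the stop at (325,150), and the grey box with a white label at about (167,190). Box candidates: grey/black on the plate (scene 333,280; wrist 167,190), turquoise (268,206) and (230,268), blue (317,396). Only the grey one on the plate fits; an enlarged crop will confirm it.

```bash
python3 - <<'E'
from h import *
c=load('wrist0')
for n,u,v,z in [('screwL1',257,112,20),('screwL2',293,106,20),('screwR1',275,210,20),('screwR2',309,204,20),('box a',131,157,23),('b',190,151,23),('c',203,220,23),('d',143,227,23),('hole',345,329,6),('tube end',233,300,87),('tube hi',185,110,87)]: print(n,np.round(onz(c,u,v,z),1))
im=c['img'][:,:,::-1]
cv2.imwrite('pics/crop1.png',cv2.resize(im[0:330,80:360],None,fx=1.8,fy=1.8,interpolation=cv2.INTER_CUBIC))
s=load('scene0')['img'][:,:,::-1]
cv2.imwrite('pics/crop2.png',cv2.resize(s[190:340,220:480],None,fx=3,fy=3,interpolation=cv2.INTER_CUBIC))
E
```

```text
screwL1 [544.3  85.7  20. ]
screwL2 [576.5  90.9  20. ]
screwR1 [557.9  -3.4  20. ]
screwR2 [590.3   2.4  20. ]
box a [428.4  46.4  23. ]
b [482.6  51.8  23. ]
c [489.6 -12.5  23. ]
d [431.8 -19.4  23. ]
hole [ 627.8 -136.5    6. ]
tube end [528.7 -65.3  87. ]
tube hi [502.2  84.6  87. ]
```

View pics/crop1.png

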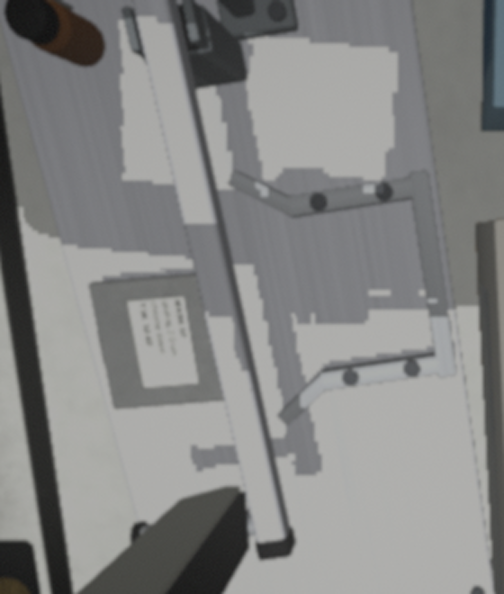

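View pics/crop2.png

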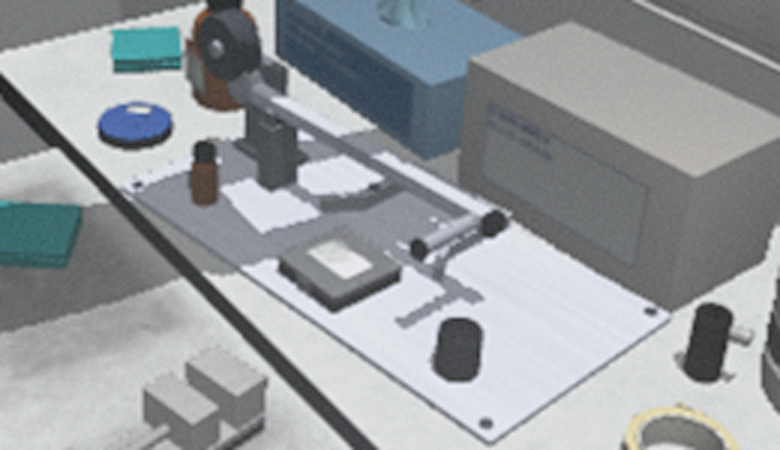

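The crops confirm the grey/black box with the white label on the plate in front of the gate. They also show the push bar at scene crop (420,250)-(490,222), and plate corners at (492,443), (670,318) and (120,188).

```bash
python3 - <<'E'
from h import *
s=load('scene0');w=load('wrist0')
P=[onz(s,220+u/3,190+v/3,6)[:2] for u,v in [(492,443),(670,318),(120,188)]]
print(np.round(P,1)); fr,br,fl=P
print(np.linalg.norm(br-fr),np.linalg.norm(fl-fr),np.arctan2(*(br-fr)[::-1]),np.arctan2(-(fl-fr)[0],(fl-fr)[1]))
W=lambda u,v,z:onz(w,80+u/1.8,v/1.8,z)
print('stop face',W(410,195,20),W(433,350,20),'plate back edge',W(415,5,6),W(484,590,6))
def two(a,b,c,d):
    o1,d1=ray(*a);o2,d2=ray(*b);d1/=np.linalg.norm(d1);d2/=np.linalg.norm(d2)
    t=np.linalg.lstsq(np.c_[d1,-d2],o2-o1,rcond=None)[0];p,q=o1+t[0]*d1,o2+t[1]*d2;return (p+q)/2,np.linalg.norm(p-q)
f=lambda u,v:(s,220+u/3,190+v/3)
print('bar near end/arm end at z80',onz(*f(420,249),80),onz(*f(492,222),80))
print('box corners scene',[np.round(onz(*f(u,v),23)[:2],1) for u,v in [(280,262),(338,298),(400,262),(345,232)]])
print('box wrist',[np.round(W(u,v,23)[:2],1) for u,v in [(92,284),(194,272),(222,400),(115,408)]])
print('tube L edge', W(122,8,87),W(258,545,87),W(293,545,87))
for yaw in (0.16,):
  R=np.array([[np.cos(yaw),-np.sin(yaw)],[np.sin(yaw),np.cos(yaw)]])
  for n,p,l in [('fr',fr,(-105,-200)),('br',br,(95,-200)),('fl',fl,(-105,200)),('screws',(567.25,43.9),(np.nan,0)),('stop',(W(410,195,20)+W(433,350,20))[:2]/2,(81,np.nan))]:
    print(n,np.array(p)@R-np.array(l))
  print('in R frame origin; holes')
E
```

```text
[[ 439.9 -180.2]
 [ 632.1 -151.2]
 [ 379.1  210.4]]
194.38695551924206 395.29541478492837 0.14943756842392644 0.1544199901776044
stop face [589.65712391  88.88489004  20.        ] [601.17738727  11.56241566  20.        ] plate back edge [592.25574307 176.82385564   6.        ] [ 631.91573945 -135.07657891    6.        ]
bar near end/arm end at z80 [463.54494313 -69.36852601  80.        ] [526.063222   -70.23166929  80.        ]
box corners scene [array([420.3,  34.1]), array([431.1, -23.9]), array([494.9, -12.6]), array([483.3,  40.6])]
box wrist [array([428.4,  45.7]), array([480.6,  51.7]), array([489.7, -14.7]), array([432.7, -19.1])]
tube L edge [482.90833067 153.24036625  87.        ] [520.60059379 -67.78613992  87.        ] [536.69015076 -67.77098424  87.        ]
fr [510.54692315 -47.9461687 ]
br [504.92303538 -49.99932944]
fl [512.752664   -52.65690796]
screws [         nan -47.03397496]
stop [514.81370201          nan]
in R frame origin; holes
```

```bash
cat >> h.py <<'E'
from scipy.spatial.transform import Rotation as Ro
O=np.array([513,34,0.]); YAW=0.155
def Rs(): return Ro.from_euler('z',YAW).as_matrix()
def W(p): return O+Rs()@np.array(p,float)
def S(p): return Rs().T@(np.array(p,float)-O)
def toolR(tilt,yaw=0):  # tool y = station x, z tilted to station +y by tilt
    a=np.radians(tilt); z=np.array([0,np.sin(a),-np.cos(a)]); y=np.array([1.,0,0])
    return Rs()@Ro.from_euler('z',yaw).as_matrix()@np.c_[np.cross(y,z),y,z]
def move(p,R,p0=None,R0=None):
    s=status.sense(); p0=s['tcp_pos'] if p0 is None else p0; R0=s['ee_rot'] if R0 is None else R0
    d=R0.T@(np.array(p)-p0)/100; a=Ro.from_matrix(R0.T@R).as_rotvec()/np.pi
    print('d',np.round(d,3),'a',np.round(a,4))
E
python3 - <<'E'
from h import *
p1=W([0,-100,200]); move(p1,toolR(45))
p2=W([-45,-150,140]); move(p2,toolR(45),p1,toolR(45))
print(p1,p2)
E
```

```text
d [-0.649 -0.711  0.032] a [ 0.019   0.2494 -0.0469]
d [-0.778 -0.45   0.071] a [0. 0. 0.]
[528.43800993 -64.80115308 200.        ] [ 491.69649601 -121.14883408  140.        ]
```

>>> apply_moves --targets '[{"dx":-0.32,"dy":-0.35,"dz":0.0,"ax":0.003,"ay":0.042,"az":-0.008},{"dx":-0.65,"dy":-0.71,"dz":0.03,"ax":0.006,"ay":0.083,"az":-0.016},{"dx":-0.65,"dy":-0.71,"dz":0.03,"ax":0.01,"ay":0.125,"az":-0.024},{"dx":-0.65,"dy":-0.71,"dz":0.03,"ax":0.013,"ay":0.167,"az":-0.031},{"dx":-0.65,"dy":-0.71,"dz":0.03,"ax":0.016,"ay":0.208,"az":-0.039},{"dx":-0.65,"dy":-0.71,"dz":0.03,"ax":0.019,"ay":0.249,"az":-0.047},{"dx":-0.65,"dy":-0.71,"dz":0.03,"ax":0.019,"ay":0.249,"az":-0.047},{"dx":-0.65,"dy":-0.71,"dz":0.03,"ax":0.019,"ay":0.249,"az":-0.047}]' --claw 1 --force 20

```text
time_s: 0.95
tcp_pos: [528.7, -65.3, 199.4]
ee_rot: [[-0.107, 0.988, -0.109], [0.7, 0.153, 0.697], [0.706, -0.002, -0.708]]
wrist_force: [-0.0, 0.4, 0.2]
gripper_width: 33.4
finger_force: 0.0
```

>>> apply_moves --targets '[{"dx":-0.2,"dy":-0.11,"dz":0.02},{"dx":-0.4,"dy":-0.23,"dz":0.04},{"dx":-0.6,"dy":-0.34,"dz":0.05},{"dx":-0.78,"dy":-0.45,"dz":0.07},{"dx":-0.78,"dy":-0.45,"dz":0.07},{"dx":-0.78,"dy":-0.45,"dz":0.07}]'

```text
invalid input at $.targets[0]: expected keys dx, dy, dz, ax, ay, az
```

>>> apply_moves --targets '[{"dx":-0.2,"dy":-0.11,"dz":0.02,"ax":0,"ay":0,"az":0},{"dx":-0.4,"dy":-0.23,"dz":0.04,"ax":0,"ay":0,"az":0},{"dx":-0.6,"dy":-0.34,"dz":0.05,"ax":0,"ay":0,"az":0},{"dx":-0.8,"dy":-0.45,"dz":0.07,"ax":0,"ay":0,"az":0},{"dx":-1.0,"dy":-0.45,"dz":0.07,"ax":0,"ay":0,"az":0},{"dx":-1.0,"dy":-0.45,"dz":0.07,"ax":0,"ay":0,"az":0},{"dx":-1.0,"dy":-0.45,"dz":0.07,"ax":0,"ay":0,"az":0}]'

```text
time_s: 1.65
tcp_pos: [495.7, -136.5, 127.1]
ee_rot: [[-0.113, 0.988, -0.108], [0.702, 0.156, 0.695], [0.704, 0.003, -0.711]]
wrist_force: [-0.2, 0.2, 0.5]
gripper_width: 0.4
finger_force: 0.0
```

```bash
python3 - <<'E'
from h import *
s=status.sense(); print(np.round(S(s['tcp_pos']),1),s['gripper_width'])
move(W([-45,-122,67]),toolR(45))
c=snap('scene','scene1'); im=c['img'][:,:,::-1]
cv2.imwrite('pics/crop3.png',cv2.resize(im[130:360,220:520],None,fx=2.6,fy=2.6,interpolation=cv2.INTER_CUBIC))
for p in [(-45,-95,80),(-12,-95,80),(-67,-95,80)]: print(((proj(c,W(p))-[220,130])*2.6).round())
E
```

```text
[ -43.5 -165.8  127.1] 0.39384524535781434
d [-0.112 -0.017  0.735] a [0.0004 0.0016 0.0009]
[382. 363.]
[410. 347.]
[363. 373.]
```

View pics/crop3.png

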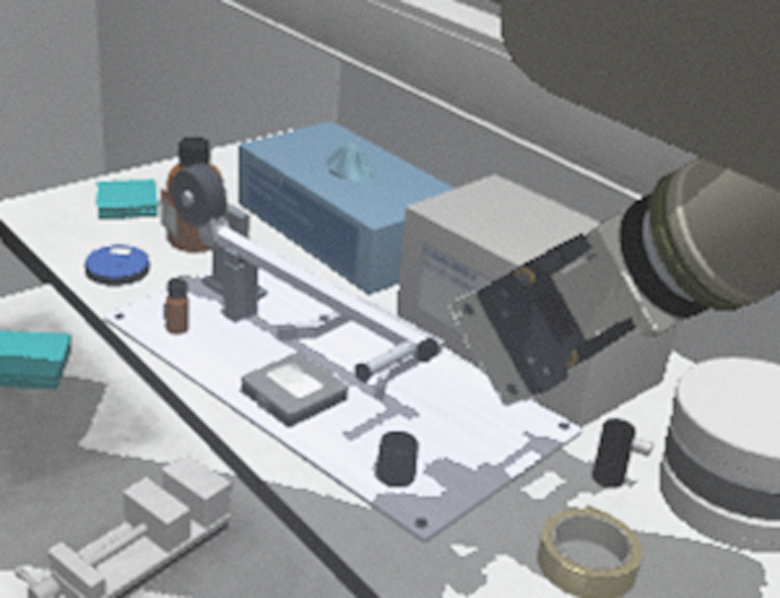

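The view shows the bar at crop (363,370)-(425,349), matching the prediction to within 3 px. The gripper is clear to the right, so I slide under the bar.

>>> apply_moves --targets '[{"dx":-0.12,"dy":0,"dz":0.18,"ax":0,"ay":0,"az":0},{"dx":-0.12,"dy":0,"dz":0.36,"ax":0,"ay":0,"az":0},{"dx":-0.12,"dy":0,"dz":0.54,"ax":0,"ay":0,"az":0},{"dx":-0.12,"dy":0,"dz":0.73,"ax":0,"ay":0,"az":0},{"dx":-0.12,"dy":0,"dz":0.73,"ax":0,"ay":0,"az":0}]'

```text
time_s: 2.2
tcp_pos: [487.5, -92.0, 64.9]
ee_rot: [[-0.111, 0.988, -0.111], [0.699, 0.157, 0.698], [0.707, -0.0, -0.708]]
wrist_force: [-0.6, -0.3, -0.2]
gripper_width: 0.2
finger_force: 0.0
```

```bash
python3 - <<'E'
from h import *
s=status.sense(); print(np.round(S(s['tcp_pos']),1),s['wrist_force'])
# arc: TCP offset from bar centre fixed in world: normal -13.5, along -10 in tool45
R=toolR(45); p0=s['tcp_pos']; R0=s['ee_rot']
n=np.array([0,.7071,.7071]); d=np.array([0,.7071,-.7071])
for th in np.arange(0,1.11,0.1):
    b=np.array([-45,155-250*np.cos(th),80+250*np.sin(th)])
    t=W(b-13.5*n-12*d); q=R0.T@(t-p0)/100
    print(round(th,2),np.round(q,2))
E
```

```text
[ -44.7 -120.5   64.9] [-0.62691089 -0.34404334 -0.19193735]
0.0 [ 0.15 -0.   -0.05]
0.1 [ 0.34 -0.   -0.21]
0.2 [ 0.54 -0.   -0.36]
0.3 [ 0.75 -0.   -0.49]
0.4 [ 0.98 -0.   -0.6 ]
0.5 [ 1.22 -0.   -0.68]
0.6 [ 1.46 -0.   -0.74]
0.7 [ 1.71 -0.   -0.77]
0.8 [ 1.96 -0.   -0.78]
0.9 [ 2.21 -0.   -0.76]
1.0 [ 2.45 -0.   -0.72]
1.1 [ 2.69  0.   -0.66]
```

>>> apply_moves --targets '[{"dx":0.08,"dy":0,"dz":-0.02,"ax":0,"ay":0,"az":0},{"dx":0.15,"dy":0,"dz":-0.05,"ax":0,"ay":0,"az":0},{"dx":0.24,"dy":0,"dz":-0.13,"ax":0,"ay":0,"az":0},{"dx":0.34,"dy":0,"dz":-0.21,"ax":0,"ay":0,"az":0},{"dx":0.44,"dy":0,"dz":-0.29,"ax":0,"ay":0,"az":0},{"dx":0.54,"dy":0,"dz":-0.36,"ax":0,"ay":0,"az":0},{"dx":0.65,"dy":0,"dz":-0.43,"ax":0,"ay":0,"az":0},{"dx":0.75,"dy":0,"dz":-0.49,"ax":0,"ay":0,"az":0},{"dx":0.86,"dy":0,"dz":-0.55,"ax":0,"ay":0,"az":0},{"dx":0.98,"dy":0,"dz":-0.6,"ax":0,"ay":0,"az":0}]'

```text
time_s: 3.2
tcp_pos: [483.8, -67.5, 177.7]
ee_rot: [[-0.11, 0.988, -0.108], [0.7, 0.155, 0.698], [0.706, 0.001, -0.708]]
wrist_force: [0.6, -0.6, 0.3]
gripper_width: 0.4
finger_force: 0.0
```

>>> apply_moves --targets '[{"dx":0.12,"dy":0,"dz":-0.04,"ax":0,"ay":0,"az":0},{"dx":0.24,"dy":0,"dz":-0.08,"ax":0,"ay":0,"az":0},{"dx":0.36,"dy":0,"dz":-0.11,"ax":0,"ay":0,"az":0},{"dx":0.48,"dy":0,"dz":-0.14,"ax":0,"ay":0,"az":0},{"dx":0.6,"dy":0,"dz":-0.16,"ax":0,"ay":0,"az":0},{"dx":0.73,"dy":0,"dz":-0.17,"ax":0,"ay":0,"az":0},{"dx":0.86,"dy":0,"dz":-0.18,"ax":0,"ay":0,"az":0},{"dx":0.98,"dy":0,"dz":-0.18,"ax":0,"ay":0,"az":0}]'

```text
time_s: 4.0
tcp_pos: [475.0, -11.0, 259.7]
ee_rot: [[-0.111, 0.988, -0.108], [0.7, 0.155, 0.698], [0.706, 0.001, -0.708]]
wrist_force: [0.3, -0.6, -0.2]
gripper_width: 0.6
finger_force: 0.0
```

>>> apply_moves --targets '[{"dx":0.12,"dy":0,"dz":0.01,"ax":0,"ay":0,"az":0},{"dx":0.25,"dy":0,"dz":0.02,"ax":0,"ay":0,"az":0},{"dx":0.37,"dy":0,"dz":0.04,"ax":0,"ay":0,"az":0},{"dx":0.49,"dy":0,"dz":0.06,"ax":0,"ay":0,"az":0},{"dx":0.49,"dy":0,"dz":0.06,"ax":0,"ay":0,"az":0},{"dx":0.49,"dy":0,"dz":0.06,"ax":0,"ay":0,"az":0},{"dx":0.49,"dy":0,"dz":0.06,"ax":0,"ay":0,"az":0},{"dx":0.3,"dy":0,"dz":0.0,"ax":0,"ay":0,"az":0}]'

```text
time_s: 4.8
tcp_pos: [471.9, 9.7, 280.6]
ee_rot: [[-0.112, 0.988, -0.108], [0.7, 0.156, 0.697], [0.706, 0.003, -0.709]]
wrist_force: [0.4, -1.0, -0.7]
gripper_width: 0.5
finger_force: 0.0
```

```bash
python3 - <<'E'
from h import *
s=status.sense(); print(np.round(S(s['tcp_pos']),1),s['wrist_force'])
c=snap('scene','scene2'); im=c['img'][:,:,::-1]
cv2.imwrite('pics/crop4.png',cv2.resize(im[90:360,220:520],None,fx=2.2,fy=2.2,interpolation=cv2.INTER_CUBIC))
E
```

```text
[-44.3 -17.7 280.6] [ 0.35850842 -0.95676729 -0.73219212]
```

View pics/crop4.png

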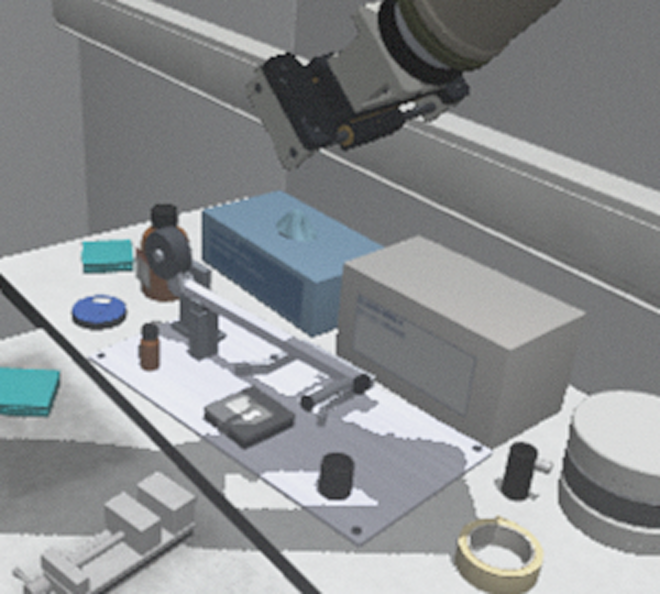

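The guard is still lowered (bar at crop4 (305,402)-(362,383)): the finger missed or slipped off. I'll locate the bar across two views.

```bash
python3 - <<'E'
from h import *
a=snap('side','side3'); b=load('scene2'); w=snap('wrist','wrist3')
pa=proj(a,W([-40,-95,80]));pb=proj(b,W([-40,-95,80]));print(pa,pb)
def crop(c,p,h=40,f=5):
    x,y=(p-h).astype(int); print('corner',x,y); return cv2.resize(c['img'][y:y+2*h,x:x+2*h,::-1],None,fx=f,fy=f,interpolation=cv2.INTER_CUBIC)
A=crop(a,pa,30,6.5);B=crop(b,pb,30,6.5)
w2=cv2.resize(w['img'][:,:,::-1],(400,300)); pad=np.zeros((390-300,400,3),np.uint8)
cv2.imwrite('pics/comp1.png',np.hstack([np.vstack([A[:300],B[:300]])[:600],np.vstack([w2,np.zeros((300,400,3),np.uint8)])]) if 0 else np.hstack([np.vstack([cv2.resize(A,(300,300)),cv2.resize(B,(300,300))]),np.vstack([w2,np.zeros((300,400,3),np.uint8)])]))
E
```

```text
[351.74350373 240.72484027] [368.48018429 268.52012276]
corner 321 210
corner 338 238
```

View pics/comp1.png

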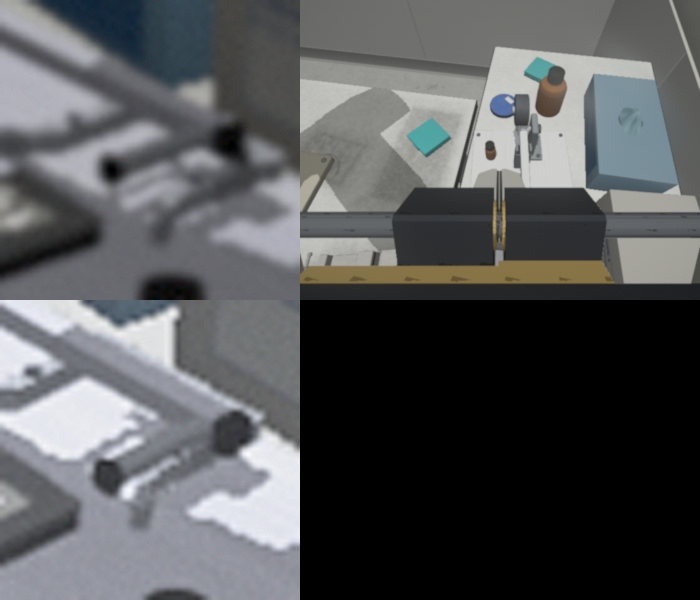

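```bash
cat >> h.py <<'E'
def tri(*obs):
    A=[];b=[]
    for c,u,v in obs:
        o,d=ray(c,u,v); d/=np.linalg.norm(d); M=np.eye(3)-np.outer(d,d); A.append(M); b.append(M@o)
    p=np.linalg.lstsq(np.vstack(A),np.hstack(b),rcond=None)[0]
    return p,[np.round(proj(c,p)-[u,v],1) for c,u,v in obs]
E
python3 - <<'E'
from h import *
a=load('side3');b=load('scene2');w=load('wrist0')
for n,o in [('bar',[(a,343,243.6),(b,359.4,273)]),('end',[(a,367.2,237),(b,384.4,264.4)]),('end+wrist',[(a,367.2,237),(b,384.4,264.4),(w,233,303)])]:
    p,e=tri(*o);print(n,p.round(1),S(p).round(1),e)
for c,u,v in [(a,343,243.6),(b,359.4,273)]: print('bar cap z80',S(onz(c,u,v,80)).round(1))
for c,u,v in [(a,367.2,237),(b,384.4,264.4),(w,233,303)]: print('end z80',S(onz(c,u,v,80)).round(1))
E
```

```text
bar [461.6 -70.2  81.4] [-66.9 -95.   81.4] [array([-0.1,  0.1]), array([ 0.1, -0.1])]
end [522.9 -75.6  83.9] [  -7.1 -109.8   83.9] [array([-0.3,  0.3]), array([ 0.3, -0.3])]
end+wrist [526.9 -71.1  80.4] [  -2.5 -106.    80.4] [array([-0.1,  0.4]), array([ 0.2, -0.5]), array([-0.2,  0. ])]
bar cap z80 [-64.6 -92.8  80. ]
bar cap z80 [-65.7 -93.7  80. ]
end z80 [-1.000e-01 -1.039e+02  8.000e+01]
end z80 [  -3.7 -106.5   80. ]
end z80 [  -2.5 -106.2   80. ]
```

```bash
python3 - <<'E'
from h import *
R=toolR(45)
for f,p,off,k in [('scene1',[495.7,-136.5,127.1],(220,130),2.6),('scene2',[471.9,9.7,280.6],(220,90),2.2)]:
    c=load(f)
    for t in (-120,-59,-30,0,25): print(f,t,((proj(c,np.array(p)+R[:,2]*t)-off)*k).round())
im=load('scene2')['img'][85:235,290:450,::-1]
cv2.imwrite('pics/crop5.png',cv2.resize(im,None,fx=4,fy=4,interpolation=cv2.INTER_CUBIC))
E
```

```text
scene1 -120 [582. 296.]
scene1 -59 [517. 325.]
scene1 -30 [489. 338.]
scene1 0 [462. 350.]
scene1 25 [440. 360.]
scene2 -120 [360.  91.]
scene2 -59 [314. 131.]
scene2 -30 [294. 148.]
scene2 0 [275. 165.]
scene2 25 [259. 179.]
```

View pics/crop5.png

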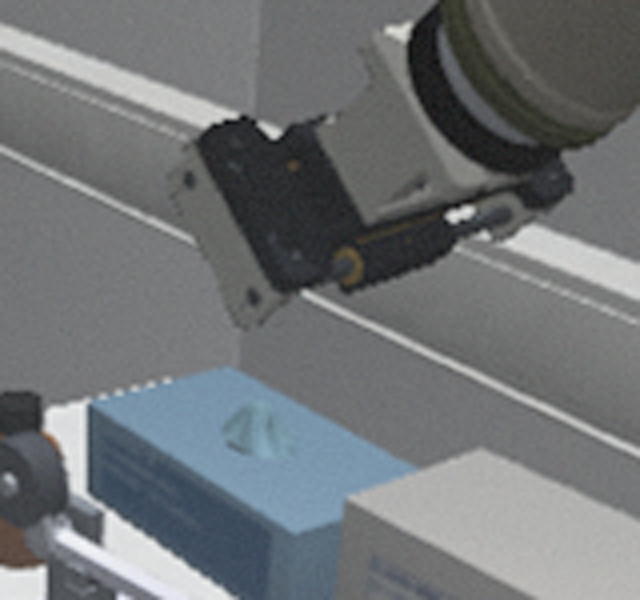

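```bash
python3 - <<'E'
from h import *
w=load('wrist3'); R=toolR(45); p=np.array([471.9,9.7,280.6])
for t in (-59,-30,0,6,25): print(t,proj(w,p+R[:,2]*t).round())
w0=load('wrist0')
for x in (-64,-47,47,64): print(x,[proj(w0,[600+x,0,204-t]).round() for t in (0,25)])
g=cv2.cvtColor(w['img'],cv2.COLOR_RGB2GRAY)
for v in range(240,312,6): print(v,g[v,300:342:3])
c=load('scene2'); g=cv2.cvtColor(c['img'],cv2.COLOR_RGB2GRAY)
print(g[158:180,330:362:2])
E
```

```text
-59 [321. 334.]
-30 [320. 298.]
0 [320. 272.]
6 [320. 268.]
25 [320. 256.]
-64 [array([190., 279.]), array([204., 262.])]
-47 [array([224., 279.]), array([235., 262.])]
47 [array([415., 279.]), array([405., 263.])]
64 [array([450., 280.]), array([435., 263.])]
240 [ 65  58  63  81 114 204 206 206 204 204 205 205 205 205]
246 [ 77  80  77  73  83 181 206 206 204 204 205 205 205 205]
252 [ 73  73  72  70 153 206 206 206 205 204 205 206 205 205]
258 [206 204 203 205 206 206 206 206 205 204 205 207 206 205]
264 [206 206 205 206 206 207 206 206 206 205 205 206 205 205]
270 [206 200 182 176 176 198 207 202 177 175 179 197 204 206]
276 [159 159 160 160 159 100 123  74 159 160 159 159 160 159]
282 [159 159 159 160 159  92 124  68 156 159 159 159 159 159]
288 [159 159 159 159 158  87 123  66 155 159 159 159 159 158]
294 [159 159 158 158 157  75 123  60 151 159 159 159 159 158]
300 [101 101 101 105 156  67 123  58 149 119 101 102 101 101]
306 [ 52  54  52  68 156  62 119  54 148  97  53  53  54  54]
[[121 119 122 121 122 120 124 120 104 105 107  57  77 107 104  69]
 [122 120 120 121 126 123 12
[... 679 characters left out ...]
 127 115 109 111 112 109 108]
 [124 119 122 121 123 122 121 122 124 125 113 111 111 113 113 111]
 [123 119 125 124 119 124 123 124 125 128 113 111 111 108 110 110]
 [126 118 124 122 121 123 126 121 121 125 111 109 111 109 107 107]
 [119 124 124 124 122 125 124 122 124 129 111 108 111 113 111 111]
 [121 124 124 119 121 123 125 127 124 128 114 111 108 108 113 111]
 [121 122 119 121 122 120 122 124 121 129 111 108 111 112 109 109]
 [125 124 124 124 123 123 122 123 128 128 110 107 112 112 111 112]
 [124 123 123 124 122 127 130 134 143 132 114 110 110 113 111 110]
 [120 122 123 127 129 138 137 139 140 142 134 112 112 110 113 111]
 [133 152 130 133 141 142 141 142 139 140 143 129 111 108 110 113]]
```

```bash
python3 - <<'E'
from h import *
print(r.finger_overhang,[a for a in dir(r) if a[0]!='_'])
w=load('wrist3'); R=toolR(45); p=np.array([471.9,9.7,280.6])
for t in (-50,-40,-30,-20,-10,0,10,25): print(t,proj(w,p+R[:,2]*t+7.5*R[:,0]).round(),proj(w,p+R[:,2]*t-7.5*R[:,0]).round())
g=cv2.cvtColor(w['img'],cv2.COLOR_RGB2GRAY)
print(g[264:310:3,308:332])
print(status.sense()['gripper_width'])
E
```

```text
25.0 ['MotionError', 'finger_overhang', 'job_done']
-50 [320. 303.] [320. 340.]
-40 [320. 291.] [320. 326.]
-30 [320. 282.] [320. 315.]
-20 [320. 273.] [320. 304.]
-10 [320. 265.] [320. 295.]
0 [320. 258.] [320. 287.]
10 [320. 252.] [320. 279.]
25 [320. 243.] [320. 269.]
[[206 206 206 206 206 206 206 207 205 206 206 206 206 206 206 206 206 205
  204 205 205 204 205 205]
 [206 206 206 206 206 206 206 206 206 206 206 206 206 206 206 206 206 205
  206 205 205 205 205 205]
 [176 176 176 176 176 178 186 198 205 206 207 206 205 202 194 182 177 176
  176 175 176 176 179 187]
 [160 159 160 159 160 159 153 142 139 149 164 162 145 137 144 154 159 160
  159 160 159 160 161 160]
 [159 160 159 160 159 158 142 100  70  95 123 120  86  74 112 148 159 160
  160 160 160 160 159 160]
 [159 160 159 160 159 157 142 101  69  96 124 121  87  74 111 148 159 160
  159 160 159 159 159 159]
 [159 160 159 159 159 154 134  92  68  95 124 121  86  68 103 140 156 159
  159 159 159 159 159 160]
 [159 159 159 159 159 152 128  87  66  94 124 121  86  67  99 137 155 159
  159 159 159 159 160 159]
 [158 159 159 159 158 151 127  87  65  96 123 120  86  66  96 135 155 159
  159 159 159 159 159 159]
 [159 159 159 159 158 149 121  81  65  94 123 120  86  63  90 128 152 159
  158 159 159 159 158 159]
 [159 158 159 159 157 146 116  75  64  94 123 119  85  60  85 125 151 158
  159 159 159 159 159 159]
 [158 158 159 158 157 146 114  72  62  94 123 119  85  60  83 123 151 159
  159 159 158 159 158 159]
 [101 105 126 149 156 144 107  67  61  93 123 119  85  58  79 120 149 157
  146 119 101 102 101 101]
 [ 53  68 110 147 157 143 106  64  59  92 119 117  83  57  75 117 149 156
  141  98  60  52  54  54]
 [ 54  68 109 147 156 142 103  62  58  91 119 116  81  54  71 114 148 156
  141  97  58  53  53  54]
 [ 53  65 109 147 156 141 100  58  58  90 120 115  81  53  66 110 147 155
  140  97  57  50  52  53]]
0.6772121541003754
```

```bash
python3 - <<'E'
from h import *
c=load('scene0')
for x in (-55,55):
  for t in (-60,-20,0,25): print(x,t,proj(c,[600+x,0,204-t]).round(1))
im=c['img'][100:210,340:460,::-1]
cv2.imwrite('pics/crop6.png',cv2.resize(im,None,fx=5,fy=5,interpolation=cv2.INTER_CUBIC))
E
```

```text
-55 -60 [376.9 167.6]
-55 -20 [375.1 186.2]
-55 0 [374.3 195.1]
-55 25 [373.3 206. ]
55 -60 [417.  157.6]
55 -20 [414.4 175.4]
55 0 [413.2 184. ]
55 25 [411.7 194.5]
```

View pics/crop6.png

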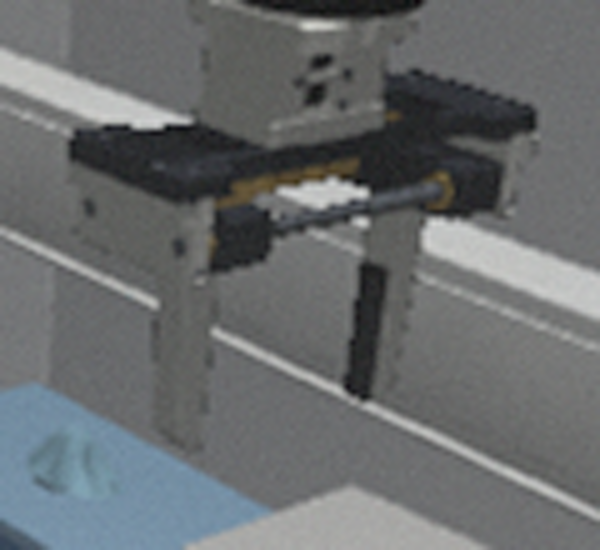

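The scene view shows the finger tips at crop6 (180,445) and (360,395). That is about 37 mm short of where the stated 25 mm overhang puts them: they lie about 13 mm behind the reported TCP. So the finger passed short of the bar. I'll redo the push with that measured offset.

>>> apply_moves --targets '[{"dx":-0.3,"dy":0,"dz":0,"ax":0,"ay":0,"az":0},{"dx":-0.6,"dy":0,"dz":0,"ax":0,"ay":0,"az":0},{"dx":-0.95,"dy":0,"dz":0,"ax":0,"ay":0,"az":0},{"dx":-0.95,"dy":0,"dz":0,"ax":0,"ay":0,"az":0}]'

```text
time_s: 5.35
tcp_pos: [481.1, -58.2, 209.4]
ee_rot: [[-0.105, 0.988, -0.11], [0.698, 0.152, 0.7], [0.708, -0.004, -0.706]]
wrist_force: [-0.9, 0.6, 0.1]
gripper_width: 0.2
finger_force: 0.0
```

>>> apply_moves --targets '[{"dx":-0.3,"dy":0,"dz":0,"ax":0,"ay":0,"az":0},{"dx":-0.6,"dy":0,"dz":0,"ax":0,"ay":0,"az":0},{"dx":-0.95,"dy":0,"dz":0,"ax":0,"ay":0,"az":0},{"dx":-0.95,"dy":0,"dz":0,"ax":0,"ay":0,"az":0}]'

```text
time_s: 5.75
tcp_pos: [491.7, -124.2, 143.0]
ee_rot: [[-0.106, 0.988, -0.11], [0.698, 0.153, 0.7], [0.708, -0.003, -0.706]]
wrist_force: [-0.3, 1.2, 0.8]
gripper_width: 0.4
finger_force: 0.0
```

```bash
python3 - <<'E'
from h import *
s=status.sense(); print(np.round(S(s['tcp_pos']),1))
move(W([-45,-127,76]),toolR(45))
move(W([-45,-91.5,41]),toolR(45))
E
```

```text
[ -45.4 -153.   143. ]
d [-0.292  0.006  0.657] a [-0.0002 -0.0005 -0.001 ]
d [-0.289  0.006  1.156] a [-0.0002 -0.0005 -0.001 ]
```

>>> apply_moves --targets '[{"dx":-0.15,"dy":0,"dz":0.3,"ax":0,"ay":0,"az":0},{"dx":-0.29,"dy":0,"dz":0.5,"ax":0,"ay":0,"az":0},{"dx":-0.29,"dy":0,"dz":0.66,"ax":0,"ay":0,"az":0},{"dx":-0.29,"dy":0,"dz":0.83,"ax":0,"ay":0,"az":0},{"dx":-0.29,"dy":0,"dz":1.0,"ax":0,"ay":0,"az":0},{"dx":-0.29,"dy":0,"dz":1.0,"ax":0,"ay":0,"az":0}]'

```text
time_s: 6.35
tcp_pos: [484.0, -71.8, 53.8]
ee_rot: [[-0.11, 0.988, -0.111], [0.698, 0.156, 0.699], [0.707, -0.0, -0.707]]
wrist_force: [-0.7, -0.7, -0.2]
gripper_width: 0.7
finger_force: 0.0
```

>>> apply_moves --targets '[{"dx":0,"dy":0,"dz":0.16,"ax":0,"ay":0,"az":0},{"dx":0,"dy":0,"dz":0.16,"ax":0,"ay":0,"az":0}]'

```text
time_s: 6.55
tcp_pos: [482.7, -61.7, 42.4]
ee_rot: [[-0.11, 0.988, -0.11], [0.699, 0.155, 0.698], [0.707, 0.0, -0.708]]
wrist_force: [-0.1, 0.1, -0.1]
gripper_width: 0.6
finger_force: 0.0
```

>>> apply_moves --targets '[{"dx":0.08,"dy":0,"dz":-0.02,"ax":0,"ay":0,"az":0},{"dx":0.13,"dy":0,"dz":-0.04,"ax":0,"ay":0,"az":0},{"dx":0.22,"dy":0,"dz":-0.11,"ax":0,"ay":0,"az":0},{"dx":0.32,"dy":0,"dz":-0.19,"ax":0,"ay":0,"az":0},{"dx":0.42,"dy":0,"dz":-0.27,"ax":0,"ay":0,"az":0}]'

```text
time_s: 7.05
tcp_pos: [481.9, -52.7, 93.6]
ee_rot: [[-0.111, 0.988, -0.108], [0.7, 0.154, 0.697], [0.706, 0.002, -0.709]]
wrist_force: [1.6, -0.2, -0.4]
gripper_width: 0.3
finger_force: 0.2
```

```bash
python3 - <<'E'
from h import *
s=status.sense(); print(np.round(S(s['tcp_pos']),1),s['wrist_force'],s['time_s'])
p0=s['tcp_pos']; R0=s['ee_rot']
n=np.array([0,.7071,.7071]); d=np.array([0,.7071,-.7071])
for th in np.arange(0.1,1.11,0.1):
    b=np.array([-45,155-250*np.cos(th),80+250*np.sin(th)])
    print(round(th,2),np.round(R0.T@(W(b-13.5*n+30*d)-p0)/100,2))
c=snap('scene','scene4'); im=c['img'][:,:,::-1]; b=load('scene2')['img'][:,:,::-1]
# is bar cap still where it was? dark patch test
for f,i in (('before',b),('now',im)): print(f,i[270:277,356:364].mean(2).round()[::2])
E
```

```text
[-44.1 -80.8  93.6] [ 1.58413154 -0.22693704 -0.38988133] 7.05
0.1 [-0.15 -0.01  0.13]
0.2 [ 0.05 -0.01 -0.02]
0.3 [ 0.27 -0.01 -0.15]
0.4 [ 0.5  -0.01 -0.25]
0.5 [ 0.73 -0.01 -0.34]
0.6 [ 0.97 -0.01 -0.4 ]
0.7 [ 1.22 -0.01 -0.43]
0.8 [ 1.47 -0.01 -0.44]
0.9 [ 1.72 -0.01 -0.42]
1.0 [ 1.97 -0.01 -0.38]
1.1 [ 2.21 -0.01 -0.32]
before [[148.  85.  50.  54.  63.  96. 124. 129.]
 [134.  58.  61.  62.  62.  61.  88. 110.]
 [127.  66.  57.  59.  60.  54. 101. 174.]
 [158. 146. 108.  83.  68. 113. 206. 245.]]
now [[241. 240. 241. 240. 240. 242. 241. 242.]
 [240. 246. 245. 242. 240. 239. 239. 240.]
 [164. 160. 162. 201. 237. 245. 242. 242.]
 [167. 166. 168. 166. 162. 162. 202. 241.]]
```

The bar has left its old pixel, so it is being lifted. I continue along the arc.

>>> apply_moves --targets '[{"dx":0.15,"dy":0,"dz":-0.09,"ax":0,"ay":0,"az":0},{"dx":0.27,"dy":0,"dz":-0.15,"ax":0,"ay":0,"az":0},{"dx":0.38,"dy":0,"dz":-0.2,"ax":0,"ay":0,"az":0},{"dx":0.5,"dy":0,"dz":-0.25,"ax":0,"ay":0,"az":0},{"dx":0.61,"dy":0,"dz":-0.3,"ax":0,"ay":0,"az":0},{"dx":0.73,"dy":0,"dz":-0.34,"ax":0,"ay":0,"az":0},{"dx":0.85,"dy":0,"dz":-0.37,"ax":0,"ay":0,"az":0},{"dx":0.97,"dy":0,"dz":-0.4,"ax":0,"ay":0,"az":0}]'

```text
time_s: 7.9
tcp_pos: [475.1, -12.0, 189.6]
ee_rot: [[-0.11, 0.988, -0.108], [0.7, 0.155, 0.698], [0.706, 0.001, -0.708]]
wrist_force: [1.3, -1.3, -0.3]
gripper_width: 0.4
finger_force: 0.1
```

>>> apply_moves --targets '[{"dx":0.12,"dy":0,"dz":-0.02,"ax":0,"ay":0,"az":0},{"dx":0.25,"dy":0,"dz":-0.03,"ax":0,"ay":0,"az":0},{"dx":0.37,"dy":0,"dz":-0.04,"ax":0,"ay":0,"az":0},{"dx":0.5,"dy":0,"dz":-0.04,"ax":0,"ay":0,"az":0},{"dx":0.62,"dy":0,"dz":-0.03,"ax":0,"ay":0,"az":0},{"dx":0.75,"dy":0,"dz":-0.02,"ax":0,"ay":0,"az":0},{"dx":0.87,"dy":0,"dz":0.0,"ax":0,"ay":0,"az":0},{"dx":1.0,"dy":0,"dz":0.02,"ax":0,"ay":0,"az":0},{"dx":1.0,"dy":0,"dz":0.02,"ax":0,"ay":0,"az":0},{"dx":1.0,"dy":0,"dz":0.02,"ax":0,"ay":0,"az":0}]'

```text
time_s: 8.9
tcp_pos: [464.0, 59.0, 258.0]
ee_rot: [[-0.111, 0.988, -0.108], [0.7, 0.155, 0.697], [0.706, 0.002, -0.709]]
wrist_force: [-0.5, 0.6, -0.0]
gripper_width: 0.4
finger_force: 0.0
```

```bash
python3 - <<'E'
from h import *
s=status.sense(); print(np.round(S(s['tcp_pos']),1),s['wrist_force'],s['time_s'])
R=toolR(0); 
move(W([-130,-12,260]),R)
E
```

```text
[-44.6  32.2 258. ] [-0.45871477  0.57432044 -0.04085992] 8.9
d [-0.298 -0.854 -0.327] a [ 0.0004 -0.2493  0.0004]
```

>>> apply_moves --targets '[{"dx":-0.15,"dy":-0.3,"dz":-0.1,"ax":0,"ay":0,"az":0},{"dx":-0.3,"dy":-0.6,"dz":-0.33,"ax":0,"ay":-0.03,"az":0},{"dx":-0.3,"dy":-0.85,"dz":-0.33,"ax":0,"ay":-0.07,"az":0},{"dx":-0.3,"dy":-0.85,"dz":-0.33,"ax":0,"ay":-0.11,"az":0},{"dx":-0.3,"dy":-0.85,"dz":-0.33,"ax":0,"ay":-0.15,"az":0},{"dx":-0.3,"dy":-0.85,"dz":-0.33,"ax":0,"ay":-0.19,"az":0},{"dx":-0.3,"dy":-0.85,"dz":-0.33,"ax":0,"ay":-0.23,"az":0},{"dx":-0.3,"dy":-0.85,"dz":-0.33,"ax":0,"ay":-0.249,"az":0},{"dx":-0.3,"dy":-0.85,"dz":-0.33,"ax":0,"ay":-0.249,"az":0}]'

```text
time_s: 9.8
tcp_pos: [386.8, 2.9, 260.2]
ee_rot: [[-0.158, 0.987, 0.002], [0.987, 0.158, 0.001], [0.0, 0.002, -1.0]]
wrist_force: [0.3, 1.1, -0.3]
gripper_width: 0.4
finger_force: 0.0
```

>>> apply_moves --targets '[{"dx":0,"dy":0,"dz":0,"ax":0,"ay":0,"az":0.1},{"dx":0,"dy":0,"dz":0,"ax":0,"ay":0,"az":0.1},{"dx":0,"dy":0,"dz":0,"ax":0,"ay":0,"az":0.2},{"dx":0,"dy":0,"dz":0,"ax":0,"ay":0,"az":0.2},{"dx":0,"dy":0,"dz":0,"ax":0,"ay":0,"az":0.3},{"dx":0,"dy":0,"dz":0,"ax":0,"ay":0,"az":0.3},{"dx":0,"dy":0,"dz":0,"ax":0,"ay":0,"az":0.4},{"dx":0,"dy":0,"dz":0,"ax":0,"ay":0,"az":0.4},{"dx":0,"dy":0,"dz":0,"ax":0,"ay":0,"az":0.5},{"dx":0,"dy":0,"dz":0,"ax":0,"ay":0,"az":0.5}]'

```text
time_s: 10.8
tcp_pos: [386.7, 1.0, 259.2]
ee_rot: [[0.976, 0.217, -0.001], [0.217, -0.976, 0.004], [-0.0, -0.004, -1.0]]
wrist_force: [-0.0, 0.1, 0.5]
gripper_width: 0.4
finger_force: 0.0
```

>>> apply_moves --targets '[{"dx":0,"dy":0,"dz":0,"ax":0,"ay":0,"az":0.03},{"dx":0,"dy":0,"dz":0,"ax":0,"ay":0,"az":0}]' --claw 0.35

```text
time_s: 11.0
tcp_pos: [386.7, 1.0, 259.2]
ee_rot: [[0.976, 0.219, -0.001], [0.219, -0.976, 0.004], [-0.0, -0.004, -1.0]]
wrist_force: [-0.7, -0.3, 0.5]
gripper_width: 11.9
finger_force: 0.0
```

```bash
python3 - <<'E'
from h import *
s=status.sense(); print(np.round(S(s['tcp_pos']),1),s['gripper_width'],s['q'].round(2),(Rs().T@s['ee_rot']).round(3).tolist(),s['time_s'])
c=snap('scene','scene5'); a=snap('side','side5'); w=snap('wrist','wrist5')
comp=np.zeros((600,800,3),np.uint8)
im=lambda k:k['img'][:,:,::-1]
comp[:300,:400]=cv2.resize(im(w),(400,300),interpolation=cv2.INTER_AREA)
comp[300:,:400]=cv2.resize(im(c)[165:315,220:420],(400,300),interpolation=cv2.INTER_CUBIC)
comp[:300,400:]=cv2.resize(im(a)[150:300,220:420],(400,300),interpolation=cv2.INTER_CUBIC)
x0,y0=(proj(w,W([-20,0,6]))-[100,75]).astype(int);x0=max(0,min(440,x0));y0=max(0,min(330,y0));print('wrist crop',x0,y0)
comp[300:,400:]=cv2.resize(im(w)[y0:y0+150,x0:x0+200],(400,300),interpolation=cv2.INTER_CUBIC)
cv2.imwrite('pics/comp2.png',comp)
E
```

```text
[-129.9  -13.2  259.2] 11.936933139269216 [-0.13 -0.49  1.93  0.    1.7   1.22] [[0.998, 0.065, -0.001], [0.065, -0.998, 0.004], [-0.0, -0.004, -1.0]] 11.0
wrist crop 214 14
```

View pics/comp2.png

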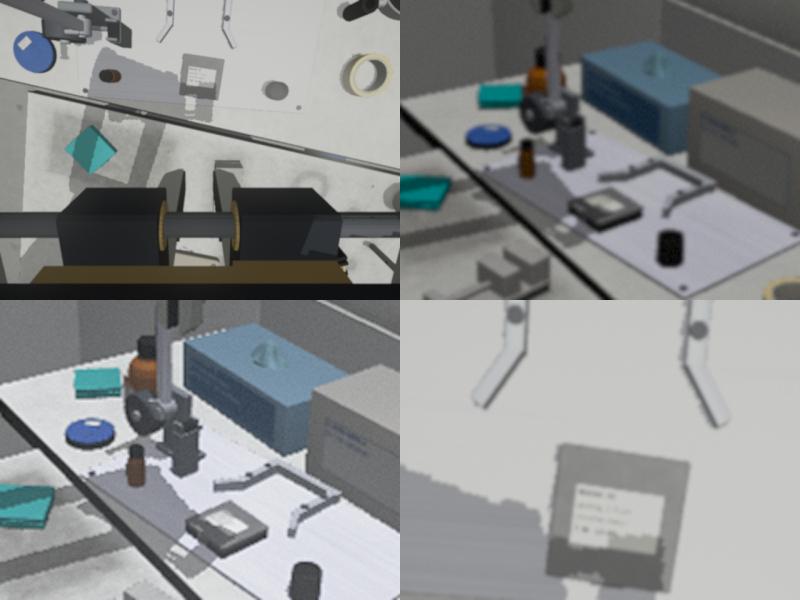

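Guard arm is upright (scene crop 162,350). The box lies before the gate in the wrist crop with corners (562,445), (690,463), (668,590) and (546,573); guide tips are at (483,403) and (720,424).

```bash
python3 - <<'E'
from h import *
w=load('wrist5'); f=lambda u,v,z:S(onz(w,214+(u-400)/2,14+(v-300)/2,z)).round(1)
B=np.array([f(u,v,23) for u,v in [(562,445),(690,463),(668,590),(546,573)]]);print(B,'centre',B.mean(0), 'yaw',np.arctan2(*(B[0]-B[3])[1::-1]),np.arctan2(-(B[0]-B[1])[0],(B[0]-B[1])[1]))
for p in [(483,403),(720,424),(515,314),(699,329)]: print('guide',f(*p,20))
T=lambda u,v,z:S(onz(w,u*1.6,v*1.6,z)).round(1)
print('vial cap',T(103,74,58),'lens',T(277,90,39))
E
```

```text
[[-20.3  19.9  23. ]
 [-24.2 -45.2  23. ]
 [-88.1 -39.9  23. ]
 [-84.   24.7  23. ]] centre [-54.15  -10.125  23.   ] yaw -0.07521108091518092 -0.05983631932387214
guide [-3.1 60.7 20. ]
guide [ -4.4 -58.7  20. ]
guide [38.3 46.3 20. ]
guide [ 38.1 -43.8  20. ]
vial cap [-60.6 138.3  58. ] lens [ -65.4 -132.5   39. ]
```

>>> apply_moves --targets '[{"dx":0.05,"dy":0,"dz":0.3,"ax":0,"ay":0,"az":0.021},{"dx":0.1,"dy":0,"dz":0.65,"ax":0,"ay":0,"az":0.021},{"dx":0.15,"dy":0,"dz":1.0,"ax":0,"ay":0,"az":0.021},{"dx":0.15,"dy":0,"dz":1.0,"ax":0,"ay":0,"az":0.021},{"dx":0.15,"dy":0,"dz":1.0,"ax":0,"ay":0,"az":0.021}]'

```text
time_s: 11.65
tcp_pos: [401.1, 5.0, 160.2]
ee_rot: [[0.987, 0.158, -0.001], [0.158, -0.987, 0.002], [-0.001, -0.002, -1.0]]
wrist_force: [-0.0, -0.6, 0.4]
gripper_width: 30.6
finger_force: 0.0
```

>>> apply_moves --targets '[{"dx":0,"dy":0,"dz":0.3,"ax":0,"ay":0,"az":0},{"dx":0,"dy":0,"dz":0.65,"ax":0,"ay":0,"az":0},{"dx":0,"dy":0,"dz":1.0,"ax":0,"ay":0,"az":0},{"dx":0,"dy":0,"dz":1.0,"ax":0,"ay":0,"az":0}]'

```text
time_s: 12.05
tcp_pos: [399.5, 5.4, 58.0]
ee_rot: [[0.987, 0.158, -0.004], [0.158, -0.987, 0.002], [-0.004, -0.003, -1.0]]
wrist_force: [-0.7, -0.2, -0.1]
gripper_width: 30.0
finger_force: 0.0
```

```bash
python3 - <<'E'
from h import *
s=status.sense(); print(np.round(S(s['tcp_pos']),1),s['gripper_width'],(Rs().T@s['ee_rot'])[:,0].round(3))
w=snap('wrist','wrist6'); c=snap('scene','scene6')
move(W([-115,-10,2]),Rs()@np.diag([1,-1,-1.]))
p=s['tcp_pos'];R=s['ee_rot']
for t in (-13,25): print(t,'wrist',proj(w,p+R@[7.5,18,t]).round(),'scene',proj(c,p+R@[0,18,t]).round(1))
g=c['img'][:,:,::-1]; x,y=proj(c,p+R@[0,0,-13]).astype(int)
comp=np.zeros((600,800,3),np.uint8)
comp[:,:]=cv2.resize(g[y-45:y+45,x-60:x+60],(800,600),interpolation=cv2.INTER_CUBIC); print('scene corner',x-60,y-45)
comp[:270,:360]=cv2.resize(w['img'][:,:,::-1],(360,270),interpolation=cv2.INTER_AREA)
cv2.imwrite('pics/comp3.png',comp)
E
```

```text
[-116.5  -10.7   58. ] 29.98947721887193 [ 1.     0.004 -0.004]
d [-0.017 -0.014  0.601] a [-0.0004 -0.0007  0.0014]
-13 wrist [359. 272.] scene [318.8 272.1]
25 wrist [352. 248.] scene [318.3 287.1]
scene corner 252 223
```

>>> apply_moves --targets '[{"dx":0,"dy":0,"dz":0.1,"ax":0,"ay":0,"az":0},{"dx":0,"dy":0,"dz":0.2,"ax":0,"ay":0,"az":0},{"dx":0,"dy":0,"dz":0.25,"ax":0,"ay":0,"az":0},{"dx":0,"dy":0,"dz":0.3,"ax":0,"ay":0,"az":0},{"dx":0,"dy":0,"dz":0.35,"ax":0,"ay":0,"az":0}]'

```text
time_s: 12.65
tcp_pos: [401.8, 5.4, 24.8]
ee_rot: [[0.987, 0.159, 0.001], [0.159, -0.987, 0.002], [0.001, -0.001, -1.0]]
wrist_force: [0.1, -0.6, 0.5]
gripper_width: 30.3
finger_force: 0.0
```

>>> apply_moves --targets '[{"dx":0,"dy":0,"dz":0.05,"ax":0,"ay":0,"az":0},{"dx":0,"dy":0,"dz":0.1,"ax":0,"ay":0,"az":0},{"dx":0,"dy":0,"dz":0.12,"ax":0,"ay":0,"az":0}]'

```text
time_s: 12.95
tcp_pos: [401.4, 5.5, 12.4]
ee_rot: [[0.987, 0.159, 0.0], [0.159, -0.987, 0.002], [0.0, -0.002, -1.0]]
wrist_force: [-0.0, 0.1, -0.2]
gripper_width: 30.3
finger_force: 0.0
```

>>> apply_moves --targets '[{"dx":0,"dy":0,"dz":0.04,"ax":0,"ay":0,"az":0},{"dx":0,"dy":0,"dz":0.08,"ax":0,"ay":0,"az":0},{"dx":0,"dy":0,"dz":0.08,"ax":0,"ay":0,"az":0}]'

```text
time_s: 13.25
tcp_pos: [401.3, 5.5, 4.5]
ee_rot: [[0.987, 0.159, 0.0], [0.159, -0.987, 0.002], [0.0, -0.002, -1.0]]
wrist_force: [0.6, -0.3, -0.3]
gripper_width: 30.4
finger_force: 0.0
```

>>> apply_moves --targets '[{"dx":0.0,"dy":0,"dz":0.045,"ax":0,"ay":0,"az":0},{"dx":0.1,"dy":0,"dz":0.045,"ax":0,"ay":0,"az":0},{"dx":0.15,"dy":0,"dz":0.045,"ax":0,"ay":0,"az":0},{"dx":0.2,"dy":0,"dz":0.045,"ax":0,"ay":0,"az":0},{"dx":0.25,"dy":0,"dz":0.045,"ax":0,"ay":0,"az":0},{"dx":0.3,"dy":-0.01,"dz":0.045,"ax":0,"ay":0,"az":0},{"dx":0.35,"dy":-0.02,"dz":0.045,"ax":0,"ay":0,"az":0},{"dx":0.4,"dy":-0.03,"dz":0.045,"ax":0,"ay":0,"az":0}]'

```text
time_s: 14.05
tcp_pos: [441.1, 15.0, 0.6]
ee_rot: [[0.987, 0.159, 0.001], [0.159, -0.987, 0.002], [0.001, -0.002, -1.0]]
wrist_force: [-1.1, -0.1, 0.3]
gripper_width: 30.1
finger_force: 0.3
```

```bash
cat >> h.py <<'E'
def boxmask(n):
    w=optics.camera('wrist'); pickle.dump(w,open(f'pics/{n}.pkl','wb'))
    h=cv2.cvtColor(w['img'],cv2.COLOR_RGB2HSV); return w,h
E
python3 - <<'E'
from h import *
s=status.sense(); print(np.round(S(s['tcp_pos']),1),s['wrist_force'].round(1))
w,h=boxmask('wrist7'); w5=load('wrist5')
# gray levels of box rim in wrist5, plate
print('rim5',w5['img'][14+85,214+150],w5['img'][14+75,214+100],'plate',w5['img'][14+60,214+60])
for x in (-60,-20,-13,0,15): print(x,proj(w,W([x,0,23])).round(), w['img'][tuple(proj(w,W([x,0,23])).astype(int)[::-1])] if 0<proj(w,W([x,0,23]))[1]<480 else None)
# profile along station x line at y=-20 on plane z=23
for y in (-30,20): print(y,[int(w['img'][v,u].mean()) if 0<=v<480 and 0<=u<640 else -1 for u,v in [proj(w,W([x,y,23])).astype(int) for x in range(-60,60,4)]])
E
```

```text
[-74.   -7.7   0.6] [-1.1 -0.1  0.3]
rim5 [199 199 197] [141 141 139] plate [199 199 197]
-60 [302. 266.] [93 94 92]
-20 [301. 172.] [153 153 148]
-13 [301. 154.] [ 99 100  98]
0 [301. 120.] [140 141 140]
15 [301.  79.] [205 205 203]
-30 [92, 93, 95, 96, 97, 98, 100, 104, 142, 144, 142, 139, 140, 145, 147, 146, 204, 203, 203, 203, 202, 202, 202, 201, 201, 200, -1, -1, -1, -1]
20 [92, 93, 95, 93, 93, 93, 94, 92, 94, 91, 93, 95, 95, 140, 136, 138, 205, 204, 204, 204, 203, 203, 202, 201, 200, 200, -1, -1, -1, -1]
```

>>> apply_moves --targets '[{"dx":0.05,"dy":-0.01,"dz":0,"ax":0,"ay":0,"az":0},{"dx":0.1,"dy":-0.02,"dz":0,"ax":0,"ay":0,"az":0},{"dx":0.15,"dy":-0.03,"dz":0,"ax":0,"ay":0,"az":0},{"dx":0.2,"dy":-0.04,"dz":0,"ax":0,"ay":0,"az":0},{"dx":0.25,"dy":-0.05,"dz":0,"ax":0,"ay":0,"az":0},{"dx":0.3,"dy":-0.06,"dz":0,"ax":0,"ay":0,"az":0}]'

```text
time_s: 14.7
tcp_pos: [469.9, 25.6, 0.6]
ee_rot: [[0.987, 0.159, 0.001], [0.159, -0.987, 0.002], [0.001, -0.002, -1.0]]
wrist_force: [-0.7, -0.4, 0.4]
gripper_width: 30.3
finger_force: 0.3
```

```bash
cat >> h.py <<'E'
def edges(n,tx):
    w,h=boxmask(n); g=cv2.GaussianBlur(cv2.cvtColor(w['img'],cv2.COLOR_RGB2GRAY),(3,3),0)
    def prof(pts):
        P=np.array([proj(w,W(p)) for p in pts]).astype(int); return [int(g[v,u]) if 0<=v<480 and 0<=u<640 else -1 for u,v in P]
    for x in (tx+55,tx+62): print('y-profile at x',round(x),'y 48..-48 step 3:',prof([[x,y,23] for y in range(48,-49,-3)]))
    for y in (-25,0,25): print('x-profile at y',y,'x',round(tx+60),'step 2:',prof([[tx+60+k,y,23] for k in range(0,32,2)]))
E
python3 - <<'E'
from h import *
s=status.sense(); t=S(s['tcp_pos']); print(t.round(1),s['wrist_force'].round(1),s['time_s'])
edges('wrist8',t[0])
E
```

```text
[-43.9  -1.6   0.6] [-0.7 -0.4  0.4] 14.7
y-profile at x 11 y 48..-48 step 3: [76, 149, 150, 150, 148, 94, 94, 95, 151, 144, 135, 134, 148, 155, 144, 162, 162, 162, 161, 204, 205, 204, 204, 158, 140, 141, 135, 204, 204, 204, 179, 106, 197]
y-profile at x 18 y 48..-48 step 3: [133, 114, 89, 150, 147, 95, 94, 95, 96, 100, 116, 96, 96, 98, 99, 97, 100, 104, 139, 136, 141, 141, 140, 139, 139, 142, 137, 203, 193, 122, 181, 198, 193]
x-profile at y -25 x 16 step 2: [140, 140, 142, 145, 146, 147, 147, 145, 152, 203, 203, 203, 203, 203, 203, 203]
x-profile at y 0 x 16 step 2: [99, 100, 143, 144, 141, 140, 140, 140, 180, 204, 204, 204, 204, 204, 204, 204]
x-profile at y 25 x 16 step 2: [93, 95, 104, 134, 136, 135, 136, 133, 189, 204, 204, 204, 204, 204, 203, 203]
```

>>> apply_moves --targets '[{"dx":0.05,"dy":0,"dz":0,"ax":0,"ay":0,"az":0},{"dx":0.1,"dy":0,"dz":0,"ax":0,"ay":0,"az":0},{"dx":0.15,"dy":0,"dz":0,"ax":0,"ay":0,"az":0},{"dx":0.2,"dy":0,"dz":0,"ax":0,"ay":0,"az":0},{"dx":0.25,"dy":0,"dz":0,"ax":0,"ay":0,"az":0},{"dx":0.3,"dy":0,"dz":0,"ax":0,"ay":0,"az":0},{"dx":0.35,"dy":0,"dz":0,"ax":0,"ay":0,"az":0},{"dx":0.4,"dy":0,"dz":0,"ax":0,"ay":0,"az":0}]'

```text
time_s: 15.55
tcp_pos: [509.3, 31.9, 0.7]
ee_rot: [[0.987, 0.159, 0.001], [0.159, -0.987, 0.002], [0.001, -0.002, -1.0]]
wrist_force: [-0.6, 0.7, -0.3]
gripper_width: 29.9
finger_force: 0.3
```

>>> apply_moves --targets '[{"dx":0.02,"dy":0,"dz":0,"ax":0,"ay":0,"az":0},{"dx":0.04,"dy":0,"dz":0,"ax":0,"ay":0,"az":0},{"dx":0.06,"dy":0,"dz":0,"ax":0,"ay":0,"az":0}]'

```text
time_s: 15.85
tcp_pos: [514.9, 32.8, 0.7]
ee_rot: [[0.987, 0.159, 0.001], [0.159, -0.987, 0.002], [0.001, -0.002, -1.0]]
wrist_force: [-1.2, 0.1, 0.6]
gripper_width: 30.2
finger_force: 0.6
```

>>> apply_moves --targets '[{"dx":0.01,"dy":0,"dz":0,"ax":0,"ay":0,"az":0},{"dx":0.02,"dy":0,"dz":0,"ax":0,"ay":0,"az":0},{"dx":0.03,"dy":0,"dz":0,"ax":0,"ay":0,"az":0}]'

```text
time_s: 16.15
tcp_pos: [517.8, 33.2, 0.7]
ee_rot: [[0.987, 0.159, 0.001], [0.159, -0.987, 0.002], [0.001, -0.001, -1.0]]
wrist_force: [-0.2, 0.0, 1.0]
gripper_width: 30.5
finger_force: 0.6
```

>>> apply_moves --targets '[{"dx":0.01,"dy":0,"dz":0,"ax":0,"ay":0,"az":0},{"dx":0.02,"dy":0,"dz":0,"ax":0,"ay":0,"az":0},{"dx":0.02,"dy":0,"dz":0,"ax":0,"ay":0,"az":0}]'

```text
time_s: 16.45
tcp_pos: [520.0, 33.6, 0.7]
ee_rot: [[0.987, 0.159, 0.001], [0.159, -0.987, 0.002], [0.002, -0.001, -1.0]]
wrist_force: [-0.0, 0.6, 0.9]
gripper_width: 29.9
finger_force: 0.0
```

>>> apply_moves --targets '[{"dx":0.01,"dy":0,"dz":0,"ax":0,"ay":0,"az":0},{"dx":0.02,"dy":0,"dz":0,"ax":0,"ay":0,"az":0},{"dx":0.02,"dy":0,"dz":0,"ax":0,"ay":0,"az":0}]'

```text
time_s: 16.75
tcp_pos: [520.8, 33.8, 0.5]
ee_rot: [[0.987, 0.159, -0.001], [0.159, -0.987, 0.001], [-0.001, -0.002, -1.0]]
wrist_force: [-5.7, -1.1, 3.7]
gripper_width: 30.3
finger_force: 3.0
```

```bash
python3 - <<'E'
from h import *
s=status.sense(); t=S(s['tcp_pos']); print(t.round(1),s['wrist_force'].round(1),s['time_s'])
edges('wrist9',t[0])
E
```

```text
[ 7.7 -1.4  0.5] [-5.7 -1.1  3.7] 16.75
y-profile at x 63 y 48..-48 step 3: [133, 139, 137, 76, 149, 95, 95, 96, 159, 149, 145, 141, 152, 158, 145, 164, 164, 163, 164, 205, 206, 207, 206, 143, 141, 142, 136, 180, 94, 192, 201, 194, 198]
y-profile at x 70 y 48..-48 step 3: [73, 73, 70, 78, 147, 96, 95, 96, 96, 96, 98, 98, 97, 98, 100, 99, 100, 99, 141, 138, 143, 142, 142, 141, 141, 144, 137, 158, 105, 110, 126, 128, 201]
x-profile at y -25 x 68 step 2: [142, 141, 143, 146, 147, 149, 149, 146, 145, 194, 191, 194, 191, 203, 191, 204]
x-profile at y 0 x 68 step 2: [99, 100, 103, 144, 142, 141, 141, 141, 146, 193, 193, 194, 192, 193, 192, 205]
x-profile at y 25 x 68 step 2: [94, 96, 97, 136, 138, 137, 138, 134, 127, 191, 192, 193, 192, 183, 192, 205]
```

The push force rose to 5.7 N and motion stalled, and the box front edge (x≈84) sits directly against the stop's bright strip. The box is home, so I back off.

>>> apply_moves --targets '[{"dx":0,"dy":0,"dz":0,"ax":0,"ay":0,"az":0},{"dx":0,"dy":0,"dz":0,"ax":0,"ay":0,"az":0},{"dx":-0.05,"dy":0,"dz":0,"ax":0,"ay":0,"az":0},{"dx":-0.15,"dy":0,"dz":0,"ax":0,"ay":0,"az":0},{"dx":-0.3,"dy":0,"dz":0,"ax":0,"ay":0,"az":0},{"dx":-0.5,"dy":0,"dz":0,"ax":0,"ay":0,"az":0},{"dx":-0.7,"dy":0,"dz":-0.1,"ax":0,"ay":0,"az":0},{"dx":-0.7,"dy":0,"dz":-0.4,"ax":0,"ay":0,"az":0},{"dx":-0.7,"dy":0,"dz":-0.8,"ax":0,"ay":0,"az":0},{"dx":-0.7,"dy":0,"dz":-0.8,"ax":0,"ay":0,"az":0}]'

```text
time_s: 17.8
tcp_pos: [456.2, 22.3, 86.3]
ee_rot: [[0.987, 0.159, 0.011], [0.159, -0.987, 0.001], [0.011, 0.001, -1.0]]
wrist_force: [0.1, -0.3, -0.3]
gripper_width: 30.2
finger_force: 0.0
```

```bash
python3 - <<'E'
from h import *
s=status.sense(); print(S(s['tcp_pos']).round(1),s['wrist_force'].round(1),s['time_s'])
w,h=boxmask('wrist10'); g=cv2.cvtColor(w['img'],cv2.COLOR_RGB2GRAY)
def prof(pts): return [int(g[v,u]) if 0<=v<480 and 0<=u<640 else -1 for u,v in [proj(w,W(p)).astype(int) for p in pts]]
for y in (-25,25): print(y,prof([[x,y,23] for x in range(0,100,3)]))
c=snap('scene','scene10'); g0=load('scene5')['img'].astype(int)
# guard arm region (scene5 crop upright arm) and bystanders unchanged?
d=np.abs(c['img'].astype(int)-g0).mean(2)
for n,p in [('arm',W([-5,155,200])),('arm top',W([-5,155,300])),('vial',W([-61,138,40])),('lens',W([-65,-132,30]))]:
    u,v=proj(c,p).astype(int); print(n,(u,v),d[v-6:v+7,u-6:u+7].mean().round(1))
E
```

```text
[-57.9  -2.8  86.3] [ 0.1 -0.3 -0.3] 17.8
-25 [197, 197, 197, 197, 196, 197, 129, 137, 137, 138, 138, 138, 137, 136, 137, 137, 136, 133, 135, 133, 130, 130, 128, 128, 129, 131, 133, 130, 165, -1, -1, -1, -1, -1]
25 [140, 143, 146, 144, 196, 193, 132, 132, 133, 133, 132, 128, 158, 165, 167, 148, 155, 160, 158, 159, 165, 169, 126, 126, 127, 126, 125, 124, -1, -1, -1, -1, -1, -1]
arm (np.int64(301), np.int64(173)) 29.1
arm top (np.int64(301), np.int64(130)) 66.5
vial (np.int64(288), np.int64(243)) 2.9
lens (np.int64(371), np.int64(301)) 2.6
```

```bash
python3 - <<'E'
from h import *
cs={f:load(f) for f in('scene2','scene5','scene6','scene10')}
for n,p in [('bar low',[-60,-95,80]),('tube low',[-5,-60,80]),('tube low2',[-5,50,80]),('up150',[-5,155,150]),('up200',[-5,155,200]),('up240',[-5,155,240])]:
    print(n,{f:int(c['img'][int(q[1])-1:int(q[1])+2,int(q[0])-1:int(q[0])+2].mean()) for f,c in cs.items() for q in [proj(c,W(p))]})
for f in('scene5','scene10'):
    c=cs[f]; print(f,[c['img'][int(proj(c,W([-5,155,z]))[1]),285:320].mean(1).astype(int).tolist() for z in (150,200)])
E
```

```text
bar low {'scene2': 70, 'scene5': 225, 'scene6': 227, 'scene10': 96}
tube low {'scene2': 131, 'scene5': 125, 'scene6': 125, 'scene10': 159}
tube low2 {'scene2': 165, 'scene5': 223, 'scene6': 55, 'scene10': 224}
up150 {'scene2': 137, 'scene5': 119, 'scene6': 41, 'scene10': 95}
up200 {'scene2': 118, 'scene5': 99, 'scene6': 90, 'scene10': 117}
up240 {'scene2': 117, 'scene5': 98, 'scene6': 83, 'scene10': 121}
scene5 [[218, 206, 167, 96, 53, 55, 49, 46, 47, 47, 48, 50, 49, 89, 118, 113, 121, 127, 125, 114, 148, 199, 214, 212, 213, 216, 167, 81, 83, 83, 81, 80, 81, 82, 85], [108, 109, 106, 108, 111, 112, 107, 110, 110, 108, 112, 111, 97, 94, 102, 99, 99, 100, 84, 43, 46, 43, 39, 47, 80, 100, 98, 97, 102, 100, 96, 91, 90, 91, 90]]
scene10 [[217, 210, 164, 102, 51, 61, 88, 110, 107, 94, 96, 93, 96, 96, 94, 97, 96, 95, 97, 97, 94, 94, 99, 89, 72, 60, 52, 45, 41, 41, 44, 45, 36, 41, 59], [106, 107, 108, 108, 107, 108, 109, 111, 109, 111, 109, 114, 95, 96, 106, 113, 117, 117, 118, 118, 119, 103, 99, 101, 100, 99, 97, 91, 98, 101, 98, 95, 72, 44, 35]]
```

>>> apply_moves --targets '[{"dx":-0.3,"dy":0,"dz":-0.4,"ax":0,"ay":0,"az":0},{"dx":-0.7,"dy":0,"dz":-0.8,"ax":0,"ay":0,"az":0},{"dx":-0.7,"dy":0,"dz":-1.0,"ax":0,"ay":0,"az":0},{"dx":-0.7,"dy":0,"dz":-1.0,"ax":0,"ay":0,"az":0}]'

```text
time_s: 18.3
tcp_pos: [384.3, 11.0, 183.1]
ee_rot: [[0.987, 0.159, 0.006], [0.159, -0.987, 0.001], [0.006, -0.0, -1.0]]
wrist_force: [-0.5, 0.1, -1.0]
gripper_width: 29.6
finger_force: 0.0
```

>>> apply_moves --targets '[{"dx":0,"dy":0,"dz":-0.4,"ax":0,"ay":0,"az":0},{"dx":0,"dy":0,"dz":-0.73,"ax":0,"ay":0,"az":0},{"dx":0,"dy":0,"dz":-0.73,"ax":0,"ay":0,"az":0},{"dx":0,"dy":0,"dz":-0.73,"ax":0,"ay":0,"az":0},{"dx":0,"dy":0,"dz":-0.73,"ax":0,"ay":0,"az":0}]'

```text
time_s: 18.8
tcp_pos: [382.5, 11.3, 251.0]
ee_rot: [[0.987, 0.159, -0.003], [0.159, -0.987, 0.002], [-0.002, -0.003, -1.0]]
wrist_force: [-0.6, -0.3, -0.2]
gripper_width: 30.3
finger_force: 0.0
```

```bash
python3 - <<'E'
from h import *
c=snap('scene','scene11'); a=load('scene5')
for z in (150,200): print(c['img'][int(proj(c,W([-5,155,z]))[1]),285:320].mean(1).astype(int).tolist())
d=np.abs(c['img'].astype(int)-a['img']).mean(2)
for n,p in [('arm150',[-5,155,150]),('arm200',[-5,155,200]),('disc',[-5,185,60]),('vial',[-61,138,40]),('lens',[-65,-132,30])]:
    u,v=proj(c,W(p)).astype(int); print(n,d[v-6:v+7,u-6:u+7].mean().round(1))
E
```

```text
[217, 207, 160, 98, 56, 54, 52, 45, 48, 44, 49, 46, 47, 89, 116, 110, 120, 127, 118, 120, 149, 197, 213, 214, 212, 216, 166, 74, 83, 88, 79, 79, 82, 85, 85]
[111, 106, 107, 113, 109, 93, 87, 97, 94, 96, 74, 42, 41, 43, 42, 41, 37, 90, 120, 119, 114, 109, 103, 97, 95, 102, 99, 98, 95, 89, 95, 96, 95, 90, 105]
arm150 2.4
arm200 53.3
disc 2.8
vial 5.2
lens 2.4
```

```bash
python3 -c "
from station import r
print(r.job_done())"
```

```text
the job is handed in; nothing more can be done
None
```

I handed the job in at about 19 s on the robot's clock, with the guard up and the mask box against the back stop (no verdict was returned); the first guard push missed, because the fingertips sit about 37 mm short of the stated overhang.

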